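# Locate a stone slab on the carving board and close the jaw on it

### The arm

A 6-joint arm with a two-finger parallel gripper is mounted at the origin on the work surface. World frame = base frame: x ahead of the robot, y to its left, z up, the work surface at z = 0. Lengths are in mm, angles in rad, forces in N, time in s.
With the tool pointing down it reaches from about 400 to 925 mm from the base axis. Payload 3.4 kg.
Tool frame: the origin (TCP) lies at the very end of the fingers, on their centre line; the grasp point (between the pads) lies 19 mm behind it; z points along the fingers, y is the line along which they close (so a half turn about z gives the same grasp; the last joint's range is limited). The gripper opens to 85 mm and grips with 20 to 120 N. Pads are 22 mm wide; open, the fingers measure 114 mm over their backs; the gripper's body (76 mm by 85 mm) begins 54 mm behind the grasp point. The pads swing forward as they close: fully open they stand 13 mm farther back than shut.
Start: joints at [1.111, 0.307, 1.506, -0, 1.328, -0.073], TCP at [216.929, 532.516, 231.305] pointing down, gripper open.
Joint ranges: [-3.12, 3.12], [-1.05, 2.28], [0.14, 2.33], [-1.42, 4.57], [0.1, 2.73], [-2.68, 2.68]. Speed limits (rad/s): [2.57, 2.57, 3.14, 3.14, 3.14, 3.14].

### API

Orientations are given as a rotation vector (axis times angle).
In Python, from rig import robot, read_camera gives the robot as it stands.
- The arm moves only by the shell command python3 -m creep 'ROWS' [FORCE]. ROWS is JSON, a list of rows, each a list of 7 numbers: the shift along the tool's x, y, z normalised to -1 to 1, where 1 is 10 cm, then the turn, a rotation vector about the tool's x, y, z normalised to -1 to 1, where 1 is 360 degrees, then the finger opening in mm, from 0 to 85.4. A call has 1 to 5 rows; each row shifts and turns the commanded pose from where the row before left it, along the tool's axes as they then stand; what a row does not reach is not made up. A row lasts 1/8 s, in which the tool goes at most 62.5 mm and 10.7 degrees, less where a joint would pass 70% of its speed; a pose out of reach is approached as far as the arm can. A call with a number of a shift or a turn outside -1 to 1 is refused whole. A call with a gripper value outside its range is refused whole. The fingers move at their own pace and stop on an object; FORCE is the grip in N (left out, the last holds). Time passes only in rows, so rows that do not move let the fingers close. It gives the time, the measured TCP pose, the force, the opening and the grip force at its end, in the units of the state.
- robot.sense(): the state, without advancing time (a new reading comes with each control period).
- read_camera(name): name is "scene" or "top" or "wrist"; returns a dict with "color" (400x640x3 uint8, red, green, blue), "z_map" (400x640 float32, mm along the optical axis (not along the pixel's ray), 0 where there is no reading), "fx", "fy", "cx", "cy" (pixels), "k1" (the pictures are not rectified: a ray, as slopes to the right and down, at radius r is drawn at 1 + k1 r^2 times it, then the intrinsics apply), "cam_to_world" (4x4, takes a point from camera to world coordinates). Camera axes: x right, y down, z forward; pixel columns grow to the right and rows downward; lengths in mm; the calibration is good to about 2 mm. A picture is of the moment at which its call begins.
- robot.job_done(): hands the job in; it is judged then, once.
The state is a dict: "time": time; "q": joint angles; "dq": joint speeds; "joint_efforts": joint torques, N m; "eef_pos": TCP position; "eef_rot": TCP orientation; "wrist_force": force on the tool from outside, world axes, zero at the start; "moment": the same for the moment, N m; "finger_gap": finger opening in mm; "gripper_force": force on a finger pad.
Only numpy, scipy, OpenCV 4.12 (cv2) and the standard library are available. Lean on these libraries where they do the work, as an engineer would, in place of code of your own. Each camera call takes 0.05 s, during which the arm holds its last target. There are 200 camera calls.

### The job

Bring the stone slab fully home on the locating board for carving: one long side flat against both steel dogs and its end against the wooden end stop, lying flat. Slide the wooden jaw up until it bears on the slab's other long side, and let go of everything. Leave the hammer, chisel and stone offcut alone.

Things in the scene. Friction and masses are not known exactly. Their poses are not given: they have to be found in the camera images.
- board: Fixed wooden locating board, 310 (x) x 300 (y) x 18 mm thick, on the bench. Origin: centre of its underside; z up. Two upright steel dogs, 19 mm in diameter, stand 27 mm above its top at x = +115 mm, y = -35 and +35 mm in the board's frame, so their slab-side faces lie at x = +105.5 mm. The slab belongs on the -x side of the dogs: seated, its centre is at board x = +75.5 mm.
- stop: Fixed end stop on the board: wooden block 50 (x) x 30 (y) x 30 mm high with a bolt head on top that rises 6 mm more. Origin: centre of its underside, on the board's top; axes parallel to the board's. It lies at board x = +75.5 mm, and at board y = +62 to +78 mm as the stop has been set. The slab's end bears on its -y face, 15 mm from the origin: seated, the slab's centre is 70 mm to the -y side of this origin.
- slab_center (a point): Centre (half-way up) of the loose pale stone slab with a half-carved roundel on top: 60 (x) x 110 (y) x 30 mm high, 0.35 to 0.7 kg; sliding it over the board takes up to about 5 N. z up, y along its length. It starts flat on the board (centre 33 mm above the bench) between the jaw and the dogs, askew by up to 0.3 rad, its centre 35 to 58 mm (board x) short of its seat at the dogs and 27 to 93 mm (board y) short of its seat at the stop. Either end may face the stop.
- jaw_knob (a point): Middle of the round knob (24 mm in diameter, its top 78 mm above the bench) on the jaw, 66 mm above the bench. The jaw is a wooden block 30 (x) x 80 (y) x 30 mm high that rides 0.5 mm over the board, centred under the knob; axes parallel to the board's. Its clamping face lies 15 mm to the +x side of the knob's axis, its back 15 mm to the -x side. Push on its back or move it by the knob.
- jaw (a joint): Slide of the jaw along the board's +x, in m, 0 (fully back, knob at board x = -100 mm) to 0.145. It needs about 4 N to move and stays where it is left. 0.1305 when it bears on a slab that is fully against the dogs.
- club_hammer: Bystander: hammer lying on the bench, 240 mm long along x, handle to -x, head 45 x 100 x 45 mm at +x. Origin on the bench, 100 mm from the head's middle.
- chisel: Bystander: flat steel chisel lying along x, 195 mm long, 14 mm high. Origin on the bench, near its middle.
- offcut: Bystander: rough stone offcut, 75 x 85 mm, 60 mm high. Origin: centre of its underside.

How it is judged (in metres and radians):
At the end, for the whole second after the job is handed in: The slab lies flat on the board at rest, within 2.5 mm of full contact with the line of the two dogs, parallel to it within 0.03 rad, and within 2.5 mm of full contact with the end stop; the jaw stands at 0.128 m or more, so that it bears on the slab within 2.5 mm (x of slab_center in the frame of board between 0.073 and 0.0785 m and y of slab_center in the frame of stop between -0.0725 and -0.067 m and z of slab_center in the frame of board between 0.03 and 0.036 m and angle between the y axis of slab_center and the y axis of board, either way round below 0.03 rad and angle between slab_center's own z axis and vertical below 0.03 rad and value of joint jaw above 0.128 m and linear speed of slab below 0.01 m/s and velocity of joint jaw below 0.005 m/s); the robot touches nothing.
It fails at once if the club hammer is moved by more than 30 mm (distance of club_hammer from where it was at the start of the episode above 0.03 m).
It fails at once if the chisel is moved by more than 30 mm (distance of chisel from where it was at the start of the episode above 0.03 m).
It fails at once if the stone offcut is moved by more than 30 mm (distance of offcut from where it was at the start of the episode above 0.03 m).
It also fails if it takes over 72 s, if anything falls off the work surface, if the arm or the gripper's body presses on something with over 40 N, if the wrist force passes 120 N, or if a joint passes its speed limit or range.

## Working session

There is one attempt and no reset: what is moved stays moved. The work goes in short steps, Python scripts to look and compute and a shell command to move; the robot and the scene stay as the last step left them, time stands still between calls to the robot, and variables do not carry over. Pictures are saved under pics/ and viewed, at most 10 in all, crops included, and the job is handed in when it is done.

```bash
mkdir -p pics; ls; python3 - <<'E'
from rig import robot, read_camera
import cv2, numpy as np
s=robot.sense(); print(s['time'],s['eef_pos'],s['eef_rot'],s['finger_gap'])
c=read_camera("top"); cv2.imwrite('pics/top0.png',c['color'][:,:,::-1]); np.savez('top0.npz',**c)
d=read_camera("scene"); cv2.imwrite('pics/scene0.png',d['color'][:,:,::-1])
for k in c:
  if k not in('color','z_map'): print(k,c[k])
E
```

```text
pics
0.0 [216.63758436 531.88610029 230.40031879] [-6.03758327e-01 -3.08248682e+00  3.03624592e-03] 85.29672561409367
fx 383.3938795146042
fy 383.3938795146042
cx 320.9857719608794
cy 194.11665394218187
k1 -0.05202672914788045
cam_to_world [[-2.32559384e-02 -9.94138587e-01  1.05582340e-01  3.88087111e+02]
 [-9.99707128e-01  2.38325859e-02  4.20303089e-03  2.19517383e+01]
 [-6.69469537e-03 -1.05453672e-01 -9.94401681e-01  1.31237010e+03]
 [ 0.00000000e+00  0.00000000e+00  0.00000000e+00  1.00000000e+00]]
```

View pics/top0.png

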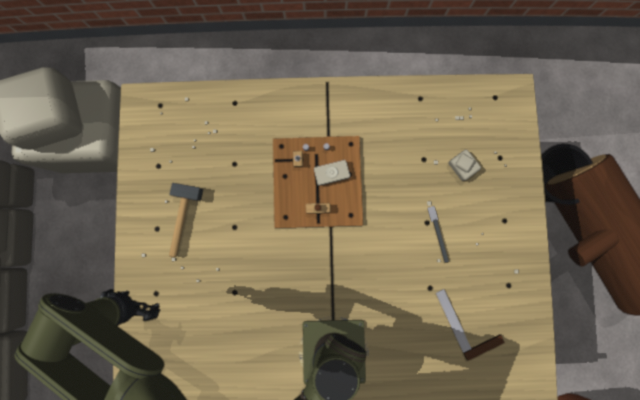

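View pics/scene0.png

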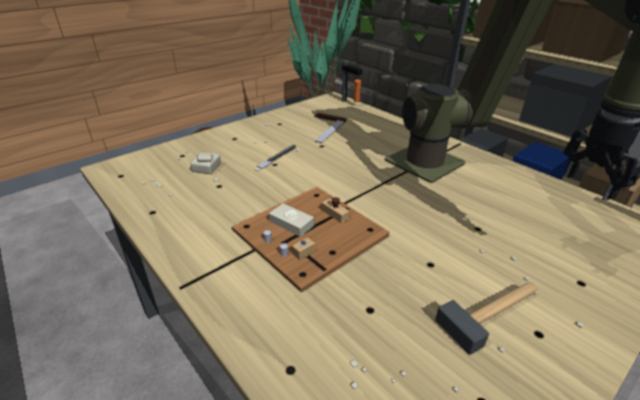

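The top view shows the board at pixels (274–363, 136–228), dogs at about (306,148) and (326,147), stop at (298,159), the slab at (332,173) and the jaw knob near (317,208). The bystanders are well clear of it. I'll get coarse positions now and refine with the wrist camera.

```bash
cat > h.py <<'E'
import numpy as np, cv2
from scipy.spatial.transform import Rotation as R
from rig import robot, read_camera
def px2w(c,uv,z):
    uv=np.atleast_2d(np.asarray(uv,float)); K=np.array([[c['fx'],0,c['cx']],[0,c['fy'],c['cy']],[0,0,1.]])
    p=cv2.undistortPoints(uv[:,None],K,np.array([float(c['k1']),0,0,0]))[:,0]
    M=np.asarray(c['cam_to_world']); d=np.c_[p,np.ones(len(p))]@M[:3,:3].T
    return M[:3,3]+d*((z-M[2,3])/d[:,2])[:,None]
def maskrect(m):
    cs=cv2.findContours(m.astype(np.uint8),cv2.RETR_EXTERNAL,cv2.CHAIN_APPROX_NONE)[0]
    return max(cs,key=cv2.contourArea)[:,0]
def rectw(c,cont,z):
    w=px2w(c,cont,z)[:,:2].astype(np.float32); return cv2.minAreaRect(w)
def totool(dw):  # world shift (mm) -> tool row units
    return R.from_rotvec(robot.sense()['eef_rot']).inv().apply(dw)/100
E
python3 - <<'E'
from h import *
c=dict(np.load('top0.npz'))
h=cv2.cvtColor(c['color'],cv2.COLOR_RGB2HSV); roi=np.zeros((400,640),bool); roi[125:240,262:375]=1
for n,p in dict(slab=(332,180),board=(345,200),bench=(300,110),stop=(298,154),jaw=(310,208)).items(): print(n,h[p[1],p[0]])
m=(h[...,1]>115)&(h[...,0]<14)&roi
m=cv2.morphologyEx(m.astype(np.uint8),cv2.MORPH_CLOSE,np.ones((5,5)))
print('board',rectw(c,maskrect(m),18))
s=(h[...,1]<70)&(h[...,2]>120)&roi; s[:160]=0
print('slab',rectw(c,maskrect(s),48))
print('dogs',px2w(c,[(306,148),(326,147)],45),'knob',px2w(c,[(317,208)],78),'stop',px2w(c,[(298,159)],54))
# where would the wrist cam be: camera in tool frame
w=read_camera('wrist'); S=robot.sense(); Rm=R.from_rotvec(S['eef_rot']).as_matrix()
M=w['cam_to_world']; print('cam in tool',Rm.T@(M[:3,3]-S['eef_pos'])); print((Rm.T@M[:3,:3]).round(2), w['fx']); print(Rm.round(3))
E
```

```text
slab [ 23  34 157]
board [ 15 149 144]
bench [ 21  92 180]
stop [ 17 102 172]
jaw [ 17 115 177]
board ((481.66229248046875, 40.9141845703125), (16.68335723876953, 16.648744583129883), 25.283815383911133)
slab ((596.1495361328125, -9.193828582763672), (60.49891662597656, 111.2712173461914), 12.840778350830078)
dogs [[680.15025683  74.17604768  45.        ]
 [681.90524976   6.69803289  45.        ]] knob [[474.43296987  41.0702773   78.        ]] stop [[641.32674468 101.20211255  54.        ]]
cam in tool [  68.21399703    0.82060254 -143.12383691]
[[ 0.   -0.96 -0.27]
 [ 1.    0.   -0.  ]
 [ 0.   -0.27  0.96]] 319.6556497599302
[[-0.926  0.377 -0.001]
 [ 0.377  0.926 -0.001]
 [ 0.    -0.002 -1.   ]]
```

```bash
python3 -m creep '[[-0.46,-0.3,0,0,0,0,85],[-0.46,-0.3,0,0,0,0,85],[-0.46,-0.3,0,0,0,0,85],[-0.46,-0.3,0,0,0,0,85],[-0.46,-0.3,0,0,0,0,85]]'
python3 -m creep '[[-0.46,-0.3,0,0,0,0,85],[-0.46,-0.3,0,0,0,0,85],[-0.46,-0.3,0,0,0,0,85],[-0.46,-0.3,0,0,0,0,85],[-0.46,-0.3,0,0,0,0,85]]'
python3 -m creep '[[-0.46,-0.3,0,0,0,0.022,85],[-0.4,-0.36,0,0,0,0.022,85],[0,0,0,0,0,0.022,85],[0,0,0,0,0,0.022,85],[0,0,0,0,0,0.022,85]]'
python3 -m creep '[[0,0,0,0,0,0.022,85],[0,0,0,0,0,0.022,85],[0,0,0,0,0,0,85]]'
python3 - <<'E'
from h import *
print(robot.sense()); w=read_camera('wrist'); np.savez('w1.npz',**w); cv2.imwrite('pics/w1.png',w['color'][:,:,::-1])
E
```

```text
time: 0.78
eef_pos: [374.0, 305.3, 231.2]
eef_rot: [-0.603, -3.083, 0.0]
wrist_force: [0.2, 1.0, 0.1]
finger_gap: 85.2
gripper_force: 0.0
time: 1.4
eef_pos: [530.4, 79.5, 231.1]
eef_rot: [-0.604, -3.083, -0.0]
wrist_force: [0.6, 0.4, -0.1]
finger_gap: 85.0
gripper_force: 0.0
time: 2.02
eef_pos: [577.4, -15.6, 230.8]
eef_rot: [-1.619, -2.691, 0.001]
wrist_force: [0.0, -0.3, -0.1]
finger_gap: 85.1
gripper_force: 0.0
time: 2.4
eef_pos: [577.4, -15.2, 230.9]
eef_rot: [-1.966, -2.449, 0.001]
wrist_force: [0.6, -0.2, -0.7]
finger_gap: 84.9
gripper_force: 0.0
{'time': 2.4, 'q': array([-9.94117457e-02,  3.11026540e-01,  1.50095810e+00,  2.28949578e-05,
        1.33042967e+00, -3.17264746e-01]), 'dq': array([ 0.00053559, -0.00126447, -0.00303102, -0.00109371, -0.00057627,
       -0.0484466 ]), 'joint_efforts': array([-1.48413313e-02, -4.60571122e+01, -2.52642775e+01,  2.07186827e-05,
        3.51119910e-03,  4.76106629e-01]), 'eef_pos': array([577.35080559, -15.16759357, 230.93410673]), 'eef_rot': array([-1.96634814e+00, -2.44921959e+00,  6.74708444e-04]), 'wrist_force': array([ 0.60768784, -0.23548808, -0.74044638]), 'moment': array([ 0.04963255, -0.00039183,  0.0120535 ]), 'gripper_force': 0.0, 'finger_gap': 84.85327678363458}
```

View pics/w1.png

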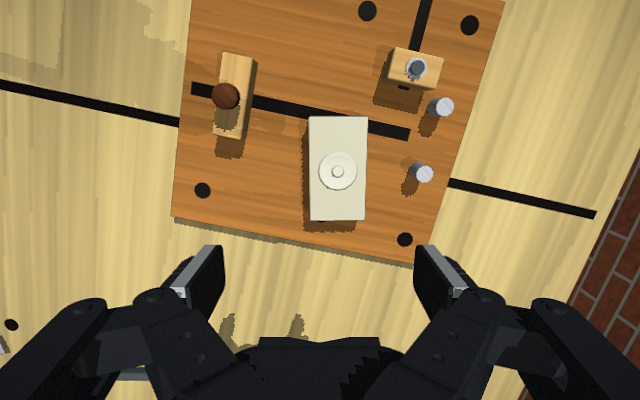

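The wrist view shows the slab at (338,168), dog tops at (445,107) and (425,174), the stop bolt at (416,68) and the jaw knob at (226,96).

```bash
cat > meas.py <<'E'
from h import *
def slab(c):
    h=cv2.cvtColor(c['color'],cv2.COLOR_RGB2HSV)
    m=(h[...,1]<60)&(h[...,2]>190)&(h[...,0]>18)&(h[...,0]<45)
    m=cv2.morphologyEx(m.astype(np.uint8),cv2.MORPH_OPEN,np.ones((3,3)))
    k=maskrect(m); (ce,sz,a)=rectw(c,k,48)
    if sz[0]>sz[1]: a+=-90
    return np.array(ce),sz,a
def board(c,d1,d2,k):  # dog tops (+y,-y), bolt pixel
    d=px2w(c,[d1,d2],45)[:,:2]; y=d[0]-d[1]; L=np.linalg.norm(y); y/=L; x=np.array([y[1],-y[0]])
    o=d.mean(0)-115*x; s=px2w(c,[k],54)[0,:2]-o
    return o,np.degrees(np.arctan2(x[1],x[0])),L,np.array([s@x,s@y]),x,y
E
python3 - <<'E'
from meas import *
c=dict(np.load('w1.npz'))
h=cv2.cvtColor(c['color'],cv2.COLOR_RGB2HSV); print(h[200,330],h[107,447],h[60,395])
ce,sz,a=slab(c); print('slab',ce,sz,a)
m=((h[...,0]>80)&(h[...,0]<140)&(h[...,2]>150)).astype(np.uint8); m[:, :380]=0;m[220:]=0
n,l,st,cc=cv2.connectedComponentsWithStats(m)
for i in range(1,n):
  if st[i,4]>20: print(st[i],cc[i])
o,ya,L,s,x,y=board(c,(445,106.5),(425,173.5),(416,68)); print('board',o,ya,L,'bolt',s)
d=ce-o; print('slab in board',d@x,d@y,a-ya)
kn=px2w(c,[(226,96)],74)[0,:2]-o; print('knob',kn@x,kn@y)
E
python3 -c "
import cv2;i=cv2.imread('pics/w1.png')[40:200,360:480];cv2.imwrite('pics/w1c.png',cv2.resize(i,None,fx=4,fy=3.7,interpolation=cv2.INTER_NEAREST)[:600])"
```

```text
[ 27  37 221] [112  14 205] [ 19 130 214]
slab [595.56115723  -5.93799973] (58.00809097290039, 107.65258026123047) 12.80634880065918
[406  57  20  20  99] [415.92929293  64.66666667]
[436  98  17  18 244] [444.07377049 106.59836066]
[416 166  17  17 213] [424.11267606 173.66197183]
board [571.13102551  43.48043899] 0.7046292110657894 69.68800072335749 bolt [74.14462604 62.03310197]
slab in board 23.820546720639246 -49.71513827810819 12.10171958959339
knob -92.1037683490623 0.7480307659883045
```

View pics/w1c.png

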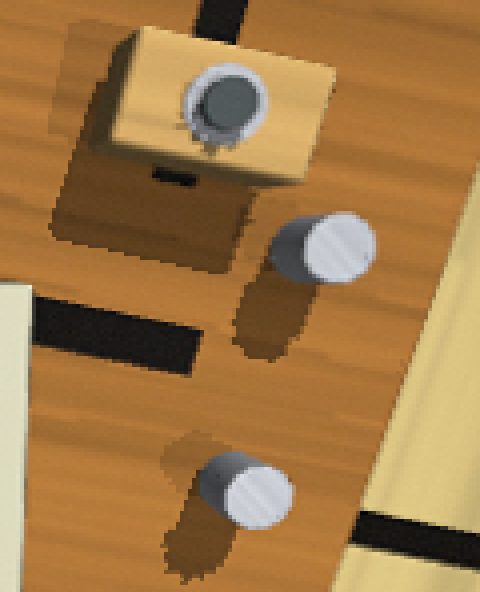

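```bash
python3 -m creep '[[0.05,0.2,0,0,0,0,85],[0,0,0.5,0,0,0,85],[0,0,0.5,0,0,0,85],[0,0,0.5,0,0,0,85],[0,0,0.5,0,0,0,85]]' 30
python3 -m creep '[[0,0,0.14,0,0,0,85],[0,0,0,0,0,0,50],[0,0,0,0,0,0,50],[0,0,0,0,0,0,50],[0,0,0,0,0,0,50]]' 30
python3 -m creep '[[0,0,0,0,0,0,50],[0,0,0,0,0,0,50]]' 30
```

```text
time: 3.08
eef_pos: [596.3, -6.0, 30.0]
eef_rot: [1.965, 2.45, 0.001]
wrist_force: [0.1, -0.6, -0.1]
finger_gap: 84.7
gripper_force: 0.0
time: 3.7
eef_pos: [597.1, -6.1, 18.7]
eef_rot: [1.967, 2.447, 0.002]
wrist_force: [-0.7, 0.3, 1.5]
finger_gap: 59.5
gripper_force: 37.7
time: 3.95
eef_pos: [597.1, -6.1, 18.7]
eef_rot: [1.967, 2.447, 0.002]
wrist_force: [-1.1, 0.4, 6.6]
finger_gap: 59.5
gripper_force: 38.2
```

```bash
python3 -m creep '[[0,0,-0.015,0,0,0.0165,50],[0,0,0,0,0,0.0165,50],[0.12,0.15,0,0,0,0,50],[0.12,0.15,0,0,0,0,50],[0.12,0.14,0,0,0,0,50]]' 30
python3 -m creep '[[0,0,0,0,0,0,50]]'
python3 - <<'E'
from meas import *
w=read_camera('wrist'); np.savez('w2.npz',**w); cv2.imwrite('pics/w2.png',w['color'][:,:,::-1])
S=robot.sense(); print(R.from_rotvec(S['eef_rot']).as_matrix().round(4))
E
```

```text
time: 4.58
eef_pos: [640.4, 30.9, 18.7]
eef_rot: [-2.211, -2.232, 0.001]
wrist_force: [-2.5, -2.8, -0.3]
finger_gap: 59.3
gripper_force: 37.4
time: 4.7
eef_pos: [642.8, 32.2, 18.8]
eef_rot: [2.208, 2.232, 0.006]
wrist_force: [1.7, 0.5, -2.4]
finger_gap: 59.3
gripper_force: 37.1
[[-1.030e-02  9.999e-01  3.000e-03]
 [ 9.999e-01  1.030e-02  7.000e-04]
 [ 7.000e-04  3.000e-03 -1.000e+00]]
```

View pics/w2.png

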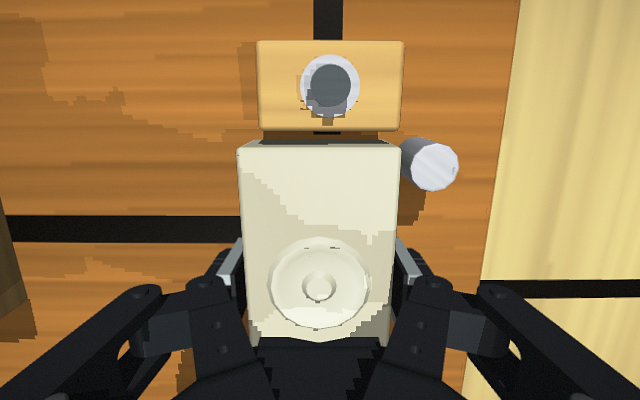

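The slab is gripped and nearly square. It has a few mm to go to the stop (face at row ~135) and to the dogs (about (430,165)). I'll creep in by force.

```bash
python3 -m creep '[[0,0.03,0,0,0,0,50],[0,0,0,0,0,0,50]]'
python3 -m creep '[[0,0.02,0,0,0,0,50],[0,0,0,0,0,0,50]]'
python3 -m creep '[[0.03,0,0,0,0,0,50],[0,0,0,0,0,0,50]]'
python3 -m creep '[[0.02,0,0,0,0,0,50],[0,0,0,0,0,0,50]]'
```

```text
time: 5.0
eef_pos: [642.0, 30.8, 18.7]
eef_rot: [-2.21, -2.231, 0.001]
wrist_force: [-1.0, 2.0, -1.1]
finger_gap: 59.6
gripper_force: 37.4
time: 5.25
eef_pos: [643.6, 30.1, 18.7]
eef_rot: [-2.211, -2.23, 0.003]
wrist_force: [-4.3, 1.5, 1.5]
finger_gap: 59.2
gripper_force: 37.6
time: 5.5
eef_pos: [645.2, 32.9, 18.7]
eef_rot: [2.211, 2.231, -0.0]
wrist_force: [-2.0, -2.5, -1.4]
finger_gap: 59.4
gripper_force: 37.2
time: 5.75
eef_pos: [645.4, 35.4, 18.7]
eef_rot: [2.211, 2.231, 0.001]
wrist_force: [1.6, -1.0, -4.5]
finger_gap: 59.8
gripper_force: 37.1
```

```bash
python3 -m creep '[[0,0.03,0,0,0,0,50],[0,0,0,0,0,0,50]]'
python3 -m creep '[[0,0.02,0,0,0,0,50],[0,0,0,0,0,0,50]]'
python3 -m creep '[[0.03,0,0,0,0,0,50],[0,0,0,0,0,0,50]]'
python3 - <<'E'
from meas import *
w=read_camera('wrist'); cv2.imwrite('pics/w3.png',w['color'][:,:,::-1])
E
```

```text
time: 6.0
eef_pos: [646.1, 35.6, 18.8]
eef_rot: [-2.21, -2.229, 0.003]
wrist_force: [-5.8, -1.0, 0.7]
finger_gap: 59.7
gripper_force: 37.7
time: 6.25
eef_pos: [646.1, 35.6, 18.8]
eef_rot: [-2.208, -2.228, 0.007]
wrist_force: [-9.2, -1.6, 4.4]
finger_gap: 59.3
gripper_force: 38.0
time: 6.5
eef_pos: [646.1, 36.4, 18.9]
eef_rot: [-2.21, -2.229, 0.011]
wrist_force: [-8.5, -8.7, 4.7]
finger_gap: 59.4
gripper_force: 38.0
```

View pics/w3.png

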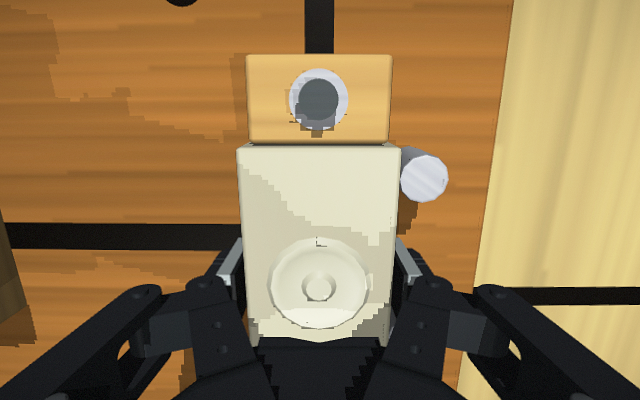

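Both contacts are made: x has stalled with −9 N and y shows −9 N. One small confirming push, then I'll release and rise.

```bash
python3 -m creep '[[0.02,0,0,0,0,0,50],[0,0,0,0,0,0,50],[0,-0.02,0,0,0,0,50]]'
python3 -m creep '[[0,0,0,0,0,0,78],[0,0,0,0,0,0,78],[0,0,0,0,0,0,78],[-0.02,0,-0.3,0,0,0,78],[0,0,-0.5,0,0,0,78]]'
python3 -m creep '[[0,0,-0.5,0,0,0,40],[0,0,-0.5,0,0,0,0],[-0.5,0,-0.2,0,0,0,0],[0,0,0,0,0,0,0],[0,0,0,0,0,0,0]]'
python3 - <<'E'
from meas import *
w=read_camera('wrist'); np.savez('w4.npz',**w); cv2.imwrite('pics/w4.png',w['color'][:,:,::-1])
S=robot.sense(); print(S['eef_pos'],R.from_rotvec(S['eef_rot']).as_matrix().round(4)); print(slab(w))
E
```

```text
time: 6.92
eef_pos: [646.1, 37.4, 18.8]
eef_rot: [2.212, 2.23, -0.008]
wrist_force: [-1.9, -11.3, -1.2]
finger_gap: 59.6
gripper_force: 37.2
time: 7.55
eef_pos: [646.2, 38.9, 97.6]
eef_rot: [-2.208, -2.229, 0.005]
wrist_force: [0.5, -0.3, 0.1]
finger_gap: 77.7
gripper_force: 0.0
time: 8.18
eef_pos: [647.8, -11.1, 218.5]
eef_rot: [-2.211, -2.23, -0.0]
wrist_force: [0.1, 1.2, 0.0]
finger_gap: -0.1
gripper_force: 0.0
[647.5209213  -10.71188574 217.93977591] [[-9.2e-03  1.0e+00 -1.6e-03]
 [ 1.0e+00  9.2e-03  9.0e-04]
 [ 9.0e-04 -1.6e-03 -1.0e+00]]
(array([646.07012939,  37.89902115]), (58.53725814819336, 107.03858184814453), 0.41072508692741394)
```

View pics/w4.png

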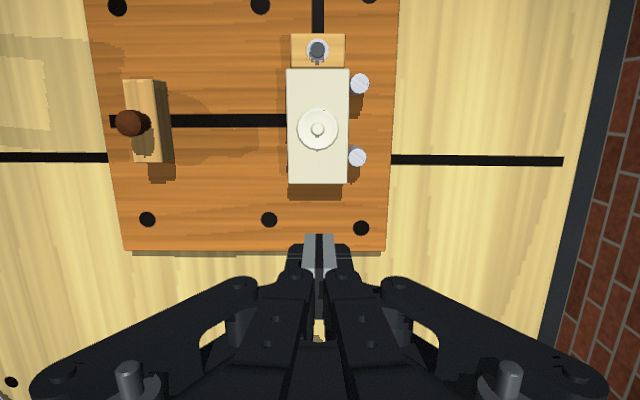

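The slab sits against the stop (row ~68) and both dogs at (359,83) and (357,157). Next I go behind the jaw knob at (130,122), with the fingers shut and turned so their linkage lies along y.

```bash
python3 -m creep '[[0.13,-0.5,0,0,0,0,0],[0.13,-0.5,0,0,0,0,0],[0.13,-0.5,0,0,0,0,0],[0.14,-0.5,0,0,0,0,0],[0,-0.14,0,0,0,0.0278,0]]'
python3 -m creep '[[0,0,0,0,0,0.0278,0],[0,0,0,0,0,0.0278,0],[0,0,0,0,0,0.0278,0],[0,0,0,0,0,0.0278,0],[0,0,0,0,0,0.0278,0]]'
python3 -m creep '[[0,0,0,0,0,0.0278,0],[0,0,0,0,0,0.0278,0],[0,0,0,0,0,0.0278,0],[0,0,0,0,0,0,0]]'
```

```text
time: 8.85
eef_pos: [428.7, 41.3, 217.5]
eef_rot: [-2.396, -2.025, 0.005]
wrist_force: [0.2, 0.4, -1.1]
finger_gap: 0.4
gripper_force: 0.0
time: 9.48
eef_pos: [432.8, 40.6, 217.8]
eef_rot: [-3.032, -0.819, 0.003]
wrist_force: [0.3, -0.0, 0.8]
finger_gap: 0.0
gripper_force: 0.0
time: 9.98
eef_pos: [432.9, 40.4, 217.9]
eef_rot: [-3.141, -0.017, 0.003]
wrist_force: [0.3, 1.0, -0.0]
finger_gap: -0.3
gripper_force: 0.0
```

```bash
python3 -m creep '[[0,-0.02,0.5,0,0,0,0],[0,0,0.5,0,0,0,0],[0,0,0.5,0,0,0,0],[0,0,0.34,0,0,0,0],[0,0,0,0,0,0,0]]'
python3 -m creep '[[0.15,0,0,0,0,0,0],[0.1,0,0,0,0,0,0],[0.1,0,0,0,0,0,0],[0,0,0,0,0,0,0]]'
```

```text
time: 10.6
eef_pos: [431.0, 41.9, 32.6]
eef_rot: [-3.141, -0.017, 0.011]
wrist_force: [-0.6, 0.9, 0.4]
finger_gap: -0.1
gripper_force: 0.0
time: 11.1
eef_pos: [471.1, 41.8, 35.7]
eef_rot: [3.142, 0.013, 0.007]
wrist_force: [0.0, 0.2, -0.0]
finger_gap: 0.0
gripper_force: 0.0
```

```bash
python3 -m creep '[[0.1,0,0,0,0,0,0],[0.15,0,0,0,0,0,0],[0.15,0,0,0,0,0,0],[0.15,0,0,0,0,0,0],[0.15,0,0,0,0,0,0]]'
python3 -m creep '[[0.1,0,0,0,0,0,0],[0.1,0,0,0,0,0,0],[0,0,0,0,0,0,0]]'
python3 -m creep '[[0.04,0,0,0,0,0,0],[0.04,0,0,0,0,0,0],[0,0,0,0,0,0,0]]'
```

```text
time: 11.72
eef_pos: [539.7, 42.3, 34.8]
eef_rot: [3.141, 0.012, 0.0]
wrist_force: [-4.8, -0.9, 3.8]
finger_gap: 0.2
gripper_force: 2.4
time: 12.1
eef_pos: [561.1, 42.5, 34.8]
eef_rot: [-3.142, -0.012, -0.006]
wrist_force: [0.1, -1.1, -0.2]
finger_gap: 0.1
gripper_force: 0.0
time: 12.48
eef_pos: [566.7, 42.5, 34.8]
eef_rot: [3.142, 0.012, 0.0]
wrist_force: [-2.4, -0.7, 0.3]
finger_gap: 0.3
gripper_force: 1.4
```

```bash
python3 -m creep '[[0.04,0,0,0,0,0,0],[0,0,0,0,0,0,0]]'
python3 -m creep '[[0.03,0,0,0,0,0,0],[0,0,0,0,0,0,0]]'
python3 -m creep '[[0.03,0,0,0,0,0,0],[0,0,0,0,0,0,0]]'
python3 - <<'E'
from meas import *
w=read_camera('wrist'); cv2.imwrite('pics/w5.png',w['color'][:,:,::-1])
E
```

```text
time: 12.72
eef_pos: [570.9, 42.6, 34.7]
eef_rot: [-3.142, -0.012, -0.0]
wrist_force: [-2.8, -0.3, 1.1]
finger_gap: 0.0
gripper_force: 1.5
time: 12.98
eef_pos: [574.0, 42.6, 34.7]
eef_rot: [3.142, 0.012, 0.0]
wrist_force: [-3.8, -0.1, -0.2]
finger_gap: 0.3
gripper_force: 1.6
time: 13.22
eef_pos: [575.1, 42.6, 34.7]
eef_rot: [3.142, 0.012, -0.005]
wrist_force: [-7.2, -1.0, 3.7]
finger_gap: 0.3
gripper_force: 3.3
```

View pics/w5.png

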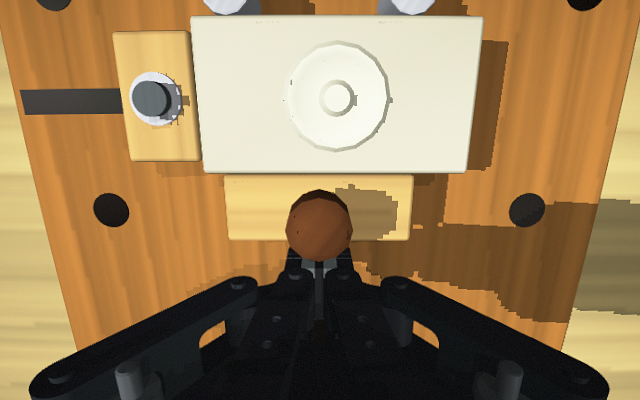

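The jaw bears on the slab's near side (row ~173), the slab touches both dogs at the top edge, and its end is at the stop (col ~195). I'll firm up the push.

```bash
python3 -m creep '[[0.04,0,0,0,0,0,0],[0,0,0,0,0,0,0]]'
python3 -m creep '[[0.05,0,0,0,0,0,0],[0,0,0,0,0,0,0]]'
```

```text
time: 13.52
eef_pos: [575.1, 42.7, 34.4]
eef_rot: [3.141, 0.013, -0.016]
wrist_force: [-12.0, -0.4, 9.4]
finger_gap: 0.1
gripper_force: 6.6
time: 13.78
eef_pos: [575.1, 42.7, 33.8]
eef_rot: [3.141, 0.013, -0.031]
wrist_force: [-20.4, 0.1, 14.8]
finger_gap: -0.3
gripper_force: 10.6
```

```bash
python3 -m creep '[[-0.2,0,0,0,0,0,0],[-0.2,0,0,0,0,0,0],[0,0,-0.5,0,0,0,0],[0,0,-0.5,0,0,0,0],[0,0.5,-0.3,0,0,0,0]]'
python3 -m creep '[[0.4,0.5,0,0,0,0,0],[0.4,0,0,0,0,0,0],[0.3,0,0,0,0,0,0],[0,0,0,0,0,0,0]]'
python3 - <<'E'
from meas import *
w=read_camera('wrist'); i=w['color'][:,:,::-1]; cv2.imwrite('pics/w6.png',i)
print(slab(w))
E
```

```text
time: 14.4
eef_pos: [550.0, -5.9, 168.4]
eef_rot: [-3.141, -0.019, -0.015]
wrist_force: [0.7, 0.2, 0.1]
finger_gap: 0.1
gripper_force: 0.0
time: 14.9
eef_pos: [659.6, -56.2, 165.2]
eef_rot: [3.141, 0.012, 0.009]
wrist_force: [0.2, -0.5, 0.6]
finger_gap: -0.1
gripper_force: 0.0
(array([646.5579834 ,  37.54875183]), (57.34431076049805, 107.66822814941406), 0.4879060387611389)
```

View pics/w6.png

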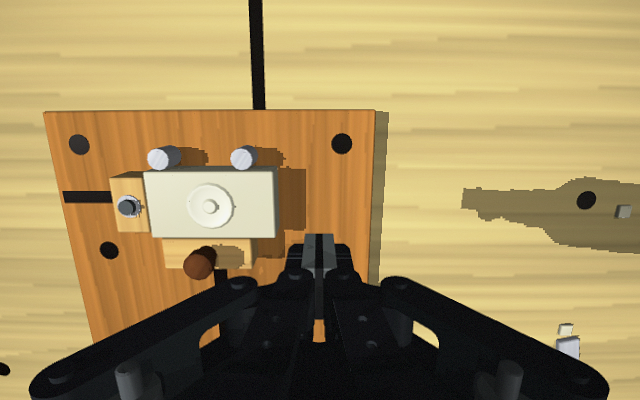

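The slab, dogs, stop and jaw all look closed up. I'll give the slab's free end a light push to confirm it is against the stop.

```bash
python3 -m creep '[[-0.13,0,0.5,0,0,0,0],[0,0,0.5,0,0,0,0],[0,0,0.3,0,0,0,0],[0,-0.15,0,0,0,0,0],[0,0,0,0,0,0,0]]'
python3 -m creep '[[0,-0.05,0,0,0,0,0],[0,0,0,0,0,0,0]]'
python3 -m creep '[[0,-0.05,0,0,0,0,0],[0,0,0,0,0,0,0]]'
```

```text
time: 15.58
eef_pos: [642.8, -39.2, 36.2]
eef_rot: [-3.141, -0.015, -0.003]
wrist_force: [0.7, 0.8, 0.4]
finger_gap: -0.2
gripper_force: 0.0
time: 15.82
eef_pos: [643.3, -35.3, 36.5]
eef_rot: [3.141, 0.013, 0.005]
wrist_force: [0.8, 0.3, 0.0]
finger_gap: -0.1
gripper_force: 0.0
time: 16.08
eef_pos: [642.9, -31.9, 35.7]
eef_rot: [3.139, 0.013, 0.003]
wrist_force: [-0.1, -4.3, 3.0]
finger_gap: 0.2
gripper_force: 2.3
```

```bash
python3 -m creep '[[0,-0.03,0,0,0,0,0],[0,0,0,0,0,0,0]]'
python3 -m creep '[[0,-0.05,0,0,0,0,0],[0,0,0,0,0,0,0]]'
```

```text
time: 16.32
eef_pos: [643.0, -31.6, 35.8]
eef_rot: [3.135, 0.014, 0.003]
wrist_force: [-1.4, -12.0, 4.1]
finger_gap: -0.2
gripper_force: 6.2
time: 16.58
eef_pos: [643.1, -31.2, 35.9]
eef_rot: [3.129, 0.016, 0.003]
wrist_force: [-2.4, -25.5, 2.1]
finger_gap: -0.0
gripper_force: 12.6
```

```bash
python3 -m creep '[[0,0.2,0,0,0,0,0],[0,0.2,0,0,0,0,0],[0,0,-0.5,0,0,0,0],[0,0,-0.5,0,0,0,0],[0,0,-0.3,0,0,0,0]]'
python3 -m creep '[[0,0,0,0,0,0,0],[0,0,0,0,0,0,0]]'
python3 - <<'E'
from meas import *
w=read_camera('wrist'); print(slab(w)); print(robot.job_done())
E
```

```text
time: 17.2
eef_pos: [643.6, -62.9, 167.4]
eef_rot: [-3.141, -0.012, -0.005]
wrist_force: [0.5, -0.6, -0.6]
finger_gap: 0.2
gripper_force: 0.0
time: 17.45
eef_pos: [641.6, -62.5, 163.7]
eef_rot: [-3.141, -0.012, 0.003]
wrist_force: [-0.1, 0.2, 0.1]
finger_gap: -0.1
gripper_force: 0.0
(array([646.33959961,  37.70661545]), (58.25259017944336, 107.91092681884766), 0.31227272748947144)
the job is handed in; nothing more can be done
None
```

I handed in the job at about 17.5 s of the 72 s: the slab is against both dogs and the end stop, and the jaw bears on it (pushes stalled at 20 N on the jaw and 25 N on the slab's end). The arm is clear, it never went near the hammer, chisel or offcut, and the hand-in returned no verdict.

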